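# Close a capsule tin with its double lid, then take only the outer lid off for washing

## Task

The espresso-capsule tin stands open and its double lid waits on the small wooden coaster: a steel outer lid with a wooden knob, twist-locked over a white inner lid. Carry the locked pair by the knob to the tin and set it down until the inner lid is fully home in the mouth, then, with both still down, turn the outer lid about a sixth of a turn counter-clockwise (seen from above) to unlock it and lift it off alone, so that it can go to be washed while the inner lid keeps the tin shut. Finish while holding the outer lid level and a hand's width clear above the tin; never drop the lids, leave the tin standing where it is, and do not disturb the espresso cup, the mug or the bowl.

Things in the scene. Friction and masses are not known exactly. Their poses are not given: they have to be found in the camera images.
- capsule_tin: Green round tin with steel collar, loose, upright and open, about 0.7 kg, 110 mm tall, 89 mm wide, wall 3 mm. Origin: centre of its underside, z up. 10 mm below the rim a steel bead, 100 mm wide, goes round it: the outer lid's skirt comes to rest on it, the outer lid's origin then 100 mm above the tin's. The capsules inside reach 57 mm high. Round: its yaw does not matter.
- tin_mouth (a point): Centre of the tin's mouth at rim height, 110 mm above the tin's underside. The mouth is 83 mm wide; the inner lid's plug (78 mm) has 2.5 mm of play all round.
- inner_lid: White plastic inner lid, round, loose, about 0.18 kg, 27 mm tall. Origin: centre of its underside, z up. Plug 78 mm wide, 24 mm deep, lower edge chamfered 3.5 mm; its flange, 88 mm wide, 3 mm thick, lies on the tin's rim when home (origin 86 mm above the tin's). A well in its top has three grey inward hooks. At the start only its lowest 11 mm show below the outer lid.
- outer_lid: Steel outer lid, round, loose, about 0.16 kg, with a beech knob. Origin: centre of its skirt's lower edge, z up; skirt 98 mm wide outside, 94 mm inside, flat top at 18 mm, overall height 48 mm. It starts locked on the inner lid, its origin 11.5 mm above the inner lid's; lifted, it first rises 5 mm and then takes the inner lid along, hanging 16.5 mm below origin to origin.
- knob (a point): Middle of the gripping part of the outer lid's round wooden knob, 30 mm in diameter there, 36 mm above the outer lid's origin (18 mm above its flat top, 12 mm below the knob's top). The knob is round and can be taken in any direction.
- lock (a point): Twist lock: centre of the hub's lower end, on the lid axis 2.5 mm above the outer lid's origin; three lugs under three hooks. Turned counter-clockwise from above relative to the inner lid it is free from about 40 to 75 degrees (best 60, stop at 80); clockwise it stops at once, locked. Down on the tin it turns with next to no force and leaves the inner lid be; in the air the turn would drop it.
- coaster: Small turned wooden coaster, 100 mm wide and 9 mm thick, fixed to the table; the double lid stands on it at the start. Origin at the centre of its underside.
- espresso_cup: Cream espresso cup, loose bystander, 62x89x52 mm; origin at the centre of its underside.
- polka_mug: White mug with blue dots, loose bystander, 92x127x93 mm; origin at the centre of its underside.
- small_bowl: Cream bowl, loose bystander, 115 mm wide, 51 mm tall; origin at the centre of its underside.
There are look-alikes about, which are no part of the job. Leave any green look-alike of the outer_lid alone.

How it is judged:
By the outcome, as a careful person would: the job done as asked, in the order asked, and still so for the second after the job is handed in, while the arm keeps its last pose, push and grip.
It also fails if it takes over 48 s, if anything falls off the work surface, if the arm or the gripper's body presses on something with over 40 N, if the wrist force passes 120 N, or if a joint passes its speed limit or range.

## Robot

A 7-joint arm with a two-finger parallel gripper is mounted at the origin on a cart in front of the work surface, level with it; the furniture and walls round the work are solid. World frame = base frame: x ahead of the robot, y to its left, z up, the work surface at z = 0. Lengths are in m, angles in rad, forces in N, time in s.
With the tool pointing down it reaches from about 0.425 to 0.875 m from the base axis. Payload 4.7 kg.
Tool frame: the origin (TCP) lies on the mounting face of the last link; the fingertips stand 173 mm ahead of it and the grasp point (between the pads) lies 155 mm ahead of it; z points along the fingers, y is the line along which they close (so a half turn about z gives the same grasp; the last joint's range is limited). The gripper opens to 85 mm and grips with 20 to 120 N. Pads are 22 mm wide; open, the fingers measure 114 mm over their backs; the gripper's body (76 mm by 85 mm) begins 54 mm behind the grasp point. The pads swing forward as they close: fully open they stand 13 mm farther back than shut.
Start: joints at [-1.234, 0.321, -0.07, 1.45, 0.023, 1.371, -0.057], TCP at [0.206, 0.616, 0.405] pointing down, gripper open.
Joint ranges: [-2.86, 2.86], [-0.3, 2.09], [-1.38, 1.24], [0.06, 2.45], [-1.56, 4.7], [0.09, 2.05], [-2.69, 2.69]. Speed limits (rad/s): [2.57, 2.57, 3.14, 3.14, 3.14, 3.14, 3.14].

## Interface

Orientations are given as a unit quaternion [x, y, z, w].
In Python, from plant import bot gives the robot as it stands. Calls block until the motion is done:
- bot.move_ptp(position, orientation): joint-space move of the TCP to a pose.
- bot.move_linear(position, rotation=None, v=0.15): straight line of the TCP; rotation=None keeps the orientation; v is the mean speed in m/s.
- bot.movej(angles): joint-space move.
- bot.move_gripper(opening): finger opening in m; the grip force is fixed at half the most; returns when the fingers have stopped.
- bot.sleep(seconds).
- bot.solve_ik(position, orientation): joint angles nearest the present ones, or None.
- bot.observe(): the state.
- bot.capture(name): name is "scene" or "side" or "wrist"; returns a dict with "color" (384x512x3 uint8, red, green, blue), "fx", "fy", "cx", "cy" (pixels), "rvec" (rotation vector, rad) and "tvec" (3), from world to camera coordinates, as OpenCV has them. Camera axes: x right, y down, z forward; pixel columns grow to the right and rows downward; lengths in m; the calibration is good to about 2 mm. The wrist camera is an equidistant fisheye: a pixel r from the principal point sees the ray r / f radians off the axis. A picture is of the moment at which its call begins. There is no depth.
A pose or a line that the arm cannot do raises bot.Unreachable and nothing moves.
- bot.finish_job(): hands the job in; it is judged then, once.
The state is a dict: "t": time; "q": joint angles; "joint_vel": joint speeds; "tau": joint torques, N m; "ee_pos": TCP position; "ee_rot": TCP orientation; "contact_force": force on the tool from outside, world axes, zero at the start; "wrist_torque": the same for the moment, N m; "finger_gap": finger opening in m; "grip_force": force on a finger pad.
Only numpy, scipy, OpenCV 4.12 (cv2) and the standard library are available. Lean on these libraries where they do the work, as an engineer would, in place of code of your own. Each camera call takes 0.05 s, during which the arm holds its last target. There are 200 camera calls.

## Working session

There is one attempt and no reset: what is moved stays moved. The work goes in short steps, each a Python script; the robot and the scene stay as the last script left them, time stands still between calls to the robot, and variables do not carry over. Pictures are saved under pics/ and viewed, at most 10 in all, crops included, and the job is handed in when it is done.

```bash
ls; mkdir -p pics; python3 - <<'E'
from plant import bot
import cv2,numpy as np,pickle
d={}
for n in("scene","side","wrist"):
    c=bot.capture(n);d[n]=c
    print(n,c["fx"],c["cx"],c["cy"],np.round(c["rvec"],4),np.round(c["tvec"],4))
pickle.dump(d,open("c0.pkl","wb"))
cv2.imwrite("pics/a.png",cv2.resize(np.hstack([d["scene"]["color"]])[:,:,::-1],(800,600),interpolation=cv2.INTER_CUBIC))
cv2.imwrite("pics/b.png",cv2.resize(d["side"]["color"][:,:,::-1],(800,600),interpolation=cv2.INTER_CUBIC))
s=bot.observe();print(s)
E
```

```text
pics
scene 476.4530365096478 246.74259146105783 190.1116941534821 [ 2.2812 -0.8964  0.3181] [-0.39    0.4179  1.0905]
side 438.1321601196263 261.49502850480457 185.90241116444585 [ 0.3196 -2.6821  1.373 ] [0.5935 0.1262 1.1994]
wrist 297.3186396354542 254.0715015756213 197.45756024493926 [-2.3542 -1.6954 -0.239 ] [-0.6491 -0.037   0.3784]
{'t': 0.15, 'q': array([-1.23390837,  0.32166541, -0.07008427,  1.45139538,  0.02257426,
        1.37079087, -0.05692587]), 'joint_vel': array([-3.54342953e-04, -2.62762800e-03, -4.52139093e-04, -2.91298466e-03,
       -3.04353283e-04,  8.84400265e-04, -1.67002739e-06]), 'tau': array([ 5.90377590e-05, -4.94094944e+01, -3.82840242e-01, -3.14682341e+01,
        1.28938712e-02,  8.41206143e-03, -1.71877872e-06]), 'ee_pos': array([0.20616527, 0.61628104, 0.403866  ]), 'ee_rot': array([ 1.60697668e-01,  9.87003403e-01, -7.31010645e-04, -8.82432034e-05]), 'contact_force': array([ 0.26305182, -0.02884267, -0.44185294]), 'wrist_torque': array([-0.0272761 ,  0.07042357,  0.00525735]), 'grip_force': 0.0, 'finger_gap': 0.0855501164058425}
```

View pics/a.png

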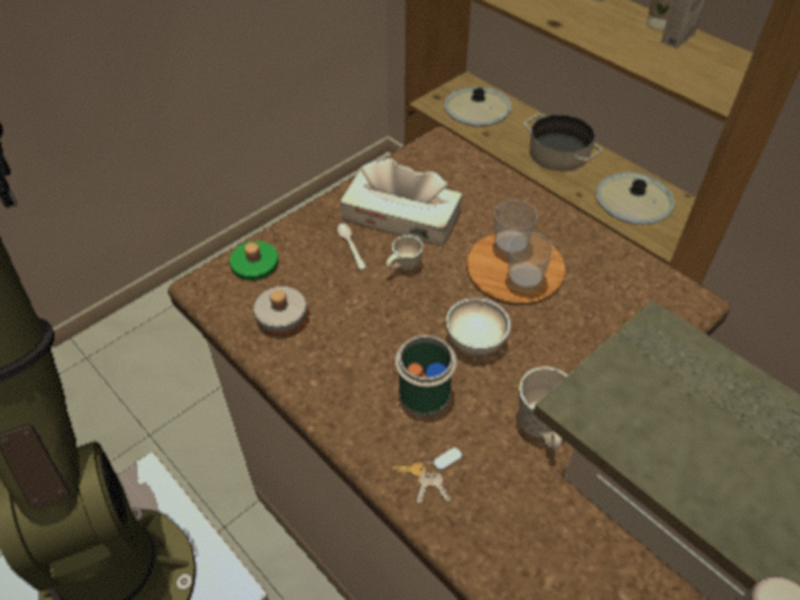

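View pics/b.png

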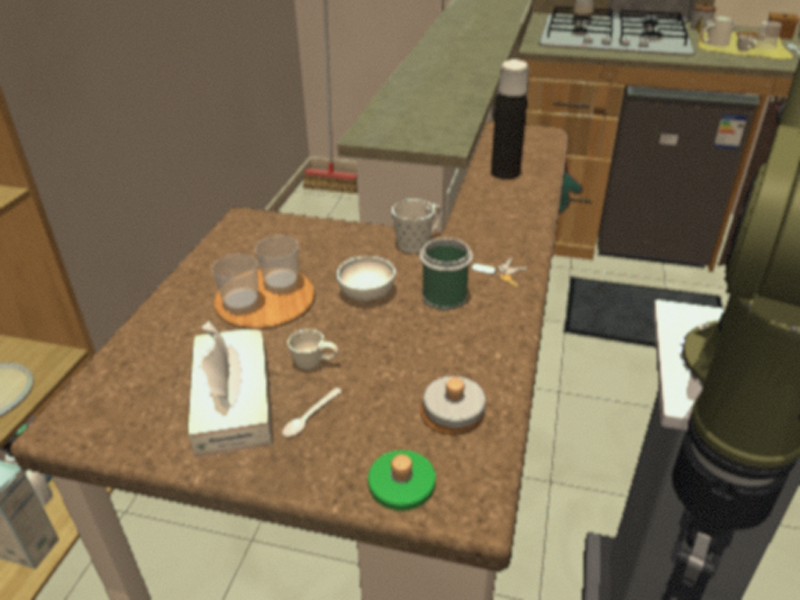

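Scene view (800×600 scale): two candidate lids, steel with a wooden knob at (280,308) on the coaster, and green look-alike at (253,258). The steel one fits the description. The tin is at (426,375), cup (405,255), bowl (478,328), mug (545,405). Side view: steel lid (455,400), green lid (402,480), tin (446,272). Next I confirm this in an enlarged crop and measure.

```bash
cat > h.py <<'E'
import cv2,numpy as np
def ray(c,u,v):
    R=cv2.Rodrigues(np.float64(c["rvec"]))[0];t=np.float64(c["tvec"])
    d=R.T@np.array([(u-c["cx"])/c["fx"],(v-c["cy"])/c["fy"],1]);return -R.T@t,d/np.linalg.norm(d)
def onz(c,u,v,z):
    o,d=ray(c,u,v);return o+d*(z-o[2])/d[2]
def tri(rs):
    A=sum(np.eye(3)-np.outer(d,d) for o,d in rs);b=sum((np.eye(3)-np.outer(d,d))@o for o,d in rs)
    p=np.linalg.solve(A,b);return p,[np.linalg.norm(np.cross(p-o,d)) for o,d in rs]
def proj(c,P):
    return cv2.projectPoints(np.float64(P).reshape(-1,3),np.float64(c["rvec"]),np.float64(c["tvec"]),np.array([[c["fx"],0,c["cx"]],[0,c["fy"],c["cy"]],[0,0,1.]]),None)[0].reshape(-1,2)
def circ(x,y,z,r,n=72):
    a=np.linspace(0,2*np.pi,n);return np.c_[x+r*np.cos(a),y+r*np.sin(a),0*a+z]
E
python3 - <<'E'
import pickle;from h import *
d=pickle.load(open("c0.pkl","rb"))
s=.64
roi={"scene":((280,308),(426,375)),"side":((455,400),(446,272))}
tiles=[];kr=[];tr=[]
for n in roi:
    c=d[n];im=c["color"];hsv=cv2.cvtColor(im,cv2.COLOR_RGB2HSV)
    (a,b),(e,f)=roi[n]
    def crop(u,v,w):
        u,v=int(u*s),int(v*s);return u-w,v-w,im[v-w:v+w,u-w:u+w,::-1],hsv[v-w:v+w,u-w:u+w]
    # knob: saturated tan near the lid top
    x0,y0,t,h=crop(a,b-10,13)
    m=((h[...,0]<20)&(h[...,1]>95)&(h[...,2]>120)).astype(np.uint8)
    k,l,st,ce=cv2.connectedComponentsWithStats(m);i=1+np.argmax(st[1:,4]);print(n,"knob",st[i],ce[i]+[x0,y0])
    kr.append(ray(c,*(ce[i]+[x0,y0])))
    # tin rim: grey ring
    x0,y0,t2,h2=crop(e,f,32)
    m=((h2[...,1]<70)&(h2[...,2]>75)).astype(np.uint8)
    k,l,st,ce=cv2.connectedComponentsWithStats(m)
    i=1+np.argmax(st[1:,4]);print(n,"ring",st[i])
    P=cv2.findContours((l==i).astype(np.uint8),cv2.RETR_EXTERNAL,cv2.CHAIN_APPROX_NONE)[0][0][:,0]
    el=cv2.fitEllipse(cv2.convexHull(P));print(el[0][0]+x0,el[0][1]+y0,el[1]);
    uv=(el[0][0]+x0,el[0][1]+y0);tr.append(ray(c,*uv));print(onz(c,*uv,.102))
    _,_,t1,_=crop(a,b,32)
    g=t2.copy();g[l==i]=(0,0,255)
    tiles.append(np.hstack([cv2.resize(q,(260,260),interpolation=cv2.INTER_CUBIC) for q in(t1,t2,g)]))
print(tri(kr),tri(tr));
for n,r in zip(roi,kr):print(r[0]+r[1]*(.0565-r[0][2])/r[1][2])
cv2.imwrite("pics/c.png",np.vstack(tiles))
E
```

```text
scene knob [ 7  9 10  7 57] [177.40350877 189.1754386 ]
scene ring [ 13   6  39  34 407]
272.2659339904785 230.93140602111816 (33.11320114135742, 38.9183349609375)
[ 0.55372485 -0.07279554  0.102     ]
side knob [  0   0  26  17 232] [290.87931034 241.85344828]
side ring [  0   0  49  33 802]
276.37621879577637 156.14574432373047 (29.715354919433594, 53.112892150878906)
[ 0.58719158 -0.09501272  0.102     ]
(array([0.47857359, 0.23329498, 0.06998561]), [np.float64(0.001664444329594674), np.float64(0.001664444329594867)]) (array([ 0.56875713, -0.07364315,  0.10769842]), [np.float64(0.016026288318373185), np.float64(0.01602628831837319)])
[0.48272748 0.24372074 0.0565    ]
[0.48240621 0.21819219 0.0565    ]
```

View pics/c.png

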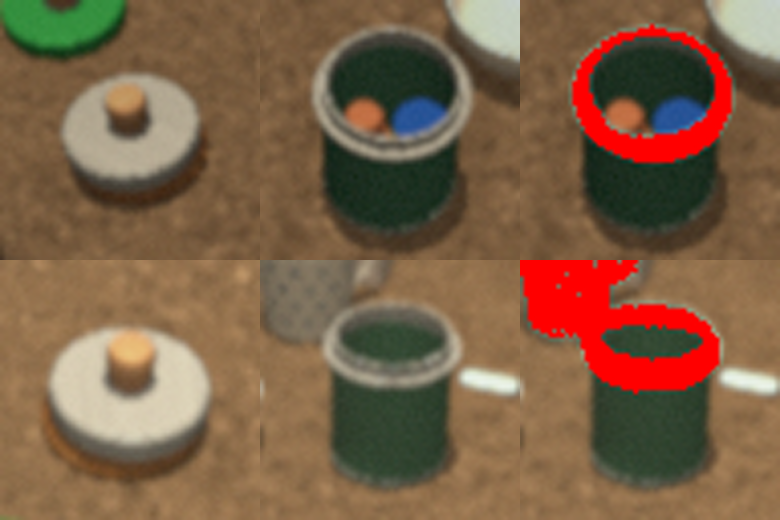

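The crop shows the steel lid with its knob on the coaster, confirmed against the green one, and the tin's steel collar. The scene knob is at about (177,189) px and the side tin ring at about (285,163) px. Now rough positions, then a look from above with the wrist camera.

```bash
python3 - <<'E'
import pickle;from h import *
from plant import bot
d=pickle.load(open("c0.pkl","rb"));S,D=d["scene"],d["side"]
print("lid",onz(S,179.3,196.1,.0385),onz(D,291,255,.0385),"tin",onz(S,272.3,230.9,.102),onz(D,285.5,162.7,.102))
L=(onz(S,179.3,196.1,.0385)+onz(D,291,255,.0385))/2;T=(onz(S,272.3,230.9,.102)+onz(D,285.5,162.7,.102))/2
w=d["wrist"];s=bot.observe();R=cv2.Rodrigues(w["rvec"])[0];C=-R.T@w["tvec"];print("cam-tcp",C-s["ee_pos"],"axis",R[2])
a=np.radians(115);Q=[np.cos(a/2),np.sin(a/2),0,0]
pics=[]
for P,z in((T,.46),(L,.38)):
    off=np.array([0,0,0])
    bot.move_ptp([P[0],P[1],z],Q);bot.sleep(.3);c=bot.capture("wrist");s=bot.observe()
    print(s["t"],s["q"].round(2),s["ee_pos"].round(4));pics.append(c)
pickle.dump(pics,open("w.pkl","wb"))
cv2.imwrite("pics/d.png",cv2.resize(np.hstack([p["color"] for p in pics])[:,:,::-1],(800,300),interpolation=cv2.INTER_AREA))
E
```

```text
lid [0.47845418 0.2326416  0.0385    ] [0.47640926 0.2451907  0.0385    ] tin [ 0.55385814 -0.07278456  0.102     ] [ 0.55318806 -0.06537587  0.102     ]
cam-tcp [-0.06646182  0.02223321 -0.03158033] axis [ 0.26416984 -0.09051897 -0.96021904]
3.2167 [-0.24  0.1   0.35  1.61 -0.03  1.44  0.54] [ 0.5536 -0.0689  0.4599]
4.8083 [-0.61  0.09  0.1   1.78 -0.01  1.28 -0.07] [0.4778 0.2383 0.3801]
```

View pics/d.png

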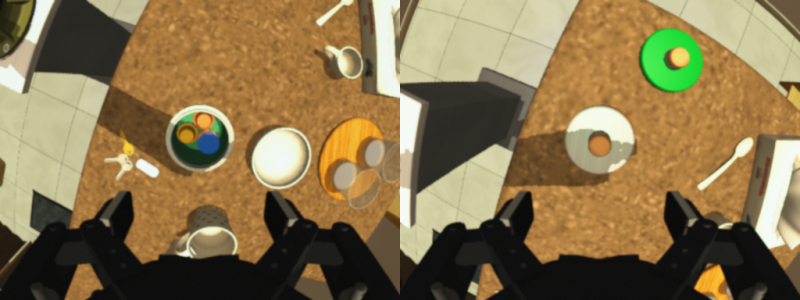

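The wrist views are centred on the tin's collar (left, about (200,138)) and on the steel lid with its knob (right, about (600,140)). I cast the contours onto the known-height planes and fit circles.

```bash
cat >> h.py <<'E'
def fray(c,uv,z):
    uv=np.atleast_2d(np.float64(uv));R=cv2.Rodrigues(np.float64(c["rvec"]))[0];C=-R.T@np.float64(c["tvec"])
    d=uv-[c["cx"],c["cy"]];r=np.linalg.norm(d,axis=1)+1e-9;th=r/c["fx"]
    D=np.c_[d*(np.sin(th)/r)[:,None],np.cos(th)]@R
    return C+D*((z-C[2])/D[:,2])[:,None]
def fitc(P):
    from scipy.optimize import least_squares
    f=lambda p:np.hypot(P[:,0]-p[0],P[:,1]-p[1])-p[2]
    r=least_squares(f,[*P[:,:2].mean(0),.05],loss="soft_l1",f_scale=.001);return r.x,np.abs(r.fun).mean()
def maskfit(c,m,u,v,w,z):
    m=m.astype(np.uint8);k=np.zeros_like(m);cv2.circle(k,(int(u),int(v)),w,1,-1);m=m*k
    m=cv2.morphologyEx(m,cv2.MORPH_OPEN,np.ones((2,2),np.uint8))
    n,l,st,_=cv2.connectedComponentsWithStats(m);i=1+np.argmax(st[1:,4])
    P=cv2.findContours((l==i).astype(np.uint8),cv2.RETR_EXTERNAL,cv2.CHAIN_APPROX_NONE)[0][0]
    H=cv2.convexHull(P)[:,0];return fitc(fray(c,H,z)),(l==i),st[i]
E
python3 - <<'E'
import pickle;from h import *
T,L=pickle.load(open("w.pkl","rb"))
out=[]
for n,c,(u,v),w,z in(("tin",T,(256,176),50,.100),("lid",L,(256,179),54,.0385)):
    h=cv2.cvtColor(c["color"],cv2.COLOR_RGB2HSV)
    m=(h[...,1]<75)&(h[...,2]>70)
    r,mm,st=maskfit(c,m,u,v,w,z);print(n,r,st)
    g=c["color"][:,:,::-1].copy();g2=g.copy();g2[mm]=(0,0,255)
    s=np.s_[v-60:v+60,u-60:u+60];out.append(np.hstack([cv2.resize(q[s],(300,300),interpolation=cv2.INTER_CUBIC) for q in(g,g2)]))
h=cv2.cvtColor(L["color"],cv2.COLOR_RGB2HSV)
r,mm,st=maskfit(L,(h[...,1]>100)&(h[...,0]<22),255,185,20,.0685);print("knobtop",r,st)
cv2.imwrite("pics/e.png",np.vstack(out))
E
```

```text
tin (array([ 0.55756725, -0.06997399,  0.04939955]), np.float64(0.00024766094436321596)) [ 214  135   86   85 1753]
lid (array([0.48119064, 0.23809922, 0.04742693]), np.float64(0.00021242174331464193)) [ 213  137   88   86 5177]
knobtop (array([0.480332  , 0.23935321, 0.01486081]), np.float64(0.00032165439477219746)) [242 171  30  31 723]
```

View pics/e.png

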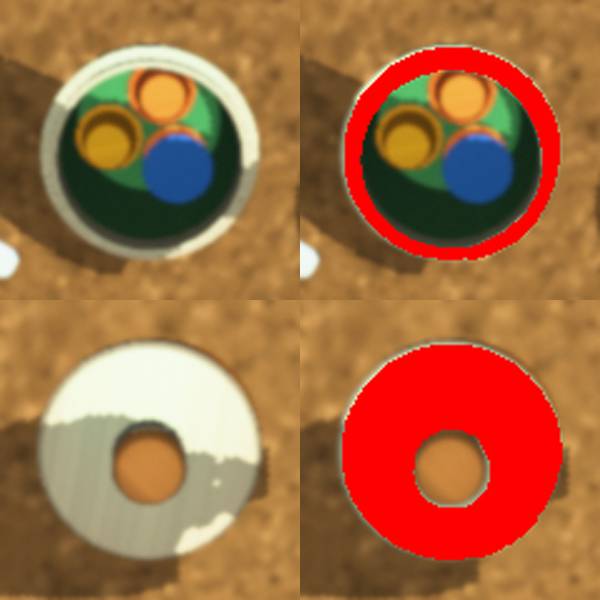

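Both circles match their known sizes: radius 49.4 mm against 50 for the tin, 47.4 against 49 for the lid, and 14.9 against 15 for the knob. I grasp next.

```bash
python3 - <<'E'
from h import *;import pickle
from plant import bot
def st(n):
    s=bot.observe();print(n,round(s["t"],2),s["ee_pos"].round(4),s["contact_force"].round(1),s["wrist_torque"].round(2),round(s["finger_gap"],4),round(s["grip_force"],1))
K=np.array([.4808,.2386]);z=.0565+.155+.004
bot.move_linear([*K,.30],v=.15);bot.move_linear([*K,z],v=.08);st("down")
bot.move_gripper(.02);st("grip")
bot.move_linear([*K,z+.03],v=.04);bot.sleep(.3);st("lift")
bot.move_linear([*K,.385],v=.15);bot.sleep(.2);st("up")
c=bot.capture("wrist");d=bot.capture("side");e=bot.capture("scene");pickle.dump((c,d,e),open("g.pkl","wb"))
cv2.imwrite("pics/f.png",cv2.resize(np.hstack([q["color"] for q in(c,d)])[:,:,::-1],(800,300),interpolation=cv2.INTER_AREA))
E
```

```text
down 6.7 [0.4811 0.2388 0.2161] [-0.   0.2 -0.8] [-0.    0.03  0.02] 0.0855 0.0
grip 7.27 [0.4808 0.2386 0.2159] [-2.1 -0.4  3.6] [-0.23  0.47  0.  ] 0.0276 59.6
lift 8.47 [0.4807 0.2386 0.2453] [-1.   0.2 -3.1] [-0.03  0.02  0.05] 0.0279 60.0
up 9.75 [0.4806 0.2385 0.384 ] [-0.4  0.1 -4.9] [ 0.03 -0.01 -0.01] 0.0279 60.1
```

View pics/f.png

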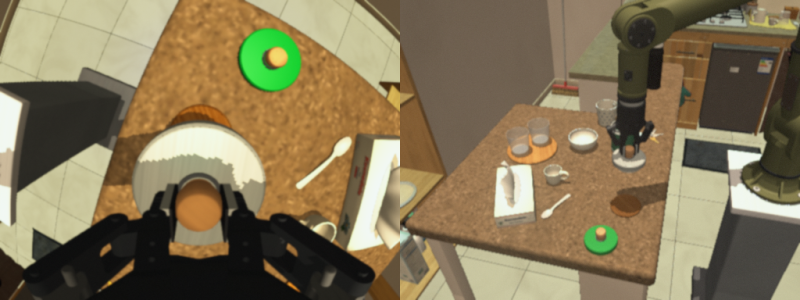

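The pair is held: weight about 3–4 N, empty coaster visible below, lid level. I check the lid centre relative to the TCP from its visible arc, then transfer.

```bash
python3 - <<'E'
import pickle;from h import *
from plant import bot
from scipy.optimize import least_squares
c=pickle.load(open("g.pkl","rb"))[0]
h=cv2.cvtColor(c["color"],cv2.COLOR_RGB2HSV);m=(h[...,1]<75)&(h[...,2]>70)
(_,mm,st)=maskfit(c,m,256,230,90,.2);print(st)
P=cv2.findContours(mm.astype(np.uint8),cv2.RETR_EXTERNAL,cv2.CHAIN_APPROX_NONE)[0][0]
H=cv2.convexHull(P)[:,0];H=H[H[:,1]<250]
W=fray(c,H,.384-.1774)
print(fitc(W)); 
r=least_squares(lambda p:np.hypot(W[:,0]-p[0],W[:,1]-p[1])-.048,[.48,.24],loss="soft_l1",f_scale=.001);print("fixed r",r.x,np.abs(r.fun).mean())
def st(n):
    s=bot.observe();print(n,round(s["t"],2),s["q"].round(2),s["ee_pos"].round(4),s["contact_force"].round(1),s["wrist_torque"].round(2),round(s["finger_gap"],4))
# above tin: TCP = outer origin + .036+.159-... ; outer seated TCP z
p=bot.observe()["ee_pos"]
bot.move_linear([.5575,-.070,.385],v=.2);bot.sleep(.3);st("over")
pickle.dump([bot.capture(n) for n in("wrist","scene","side")],open("o.pkl","wb"))
E
```

```text
[  171   156   169   122 12691]
(array([0.48021182, 0.24109715, 0.04635467]), np.float64(0.00022334130313624758))
fixed r [0.48110656 0.23929101] 0.0006907503594717465
over 11.94 [-0.26  0.14  0.37  1.72 -0.06  1.29  0.56] [ 0.5575 -0.0696  0.385 ] [-0.3  0.2 -3.8] [ 0.04 -0.03  0.  ] 0.0277
```

```bash
python3 - <<'E'
from h import *;import pickle
from plant import bot
def st(n):
    s=bot.observe();print(n,round(s["t"],2),s["ee_pos"].round(4),s["contact_force"].round(1),s["wrist_torque"].round(2));return s
T=[.5575,-.0699]
bot.move_linear([*T,.328],v=.12);f0=st("a")["contact_force"]
for z in (.320,.315,.310,.305,.301,.299,.2975,.2963):
    bot.move_linear([*T,z],v=.04);s=st(z)
    if np.linalg.norm(s["contact_force"]-f0)>8: print("stop");break
c=[bot.capture(n) for n in("scene","side")]
cv2.imwrite("pics/s1.png",np.hstack([cv2.resize(c[0]["color"][170:290,200:340,::-1],(400,343),interpolation=cv2.INTER_CUBIC),cv2.resize(c[1]["color"][100:220,220:360,::-1],(400,343),interpolation=cv2.INTER_CUBIC)]))
E
```

```text
a 12.72 [ 0.5578 -0.07    0.3284] [ 0.5 -0.1 -3.6] [-0.04 -0.02  0.04]
0.32 13.07 [ 0.5575 -0.0699  0.32  ] [ 0.5  0.8 -4.2] [0.02 0.04 0.03]
0.315 13.34 [ 0.5573 -0.0699  0.3146] [ 0.  -0.3 -4.3] [ 0.02  0.02 -0.  ]
0.31 13.62 [ 0.5574 -0.0699  0.3096] [-0.4 -0.5 -4.2] [0.01 0.04 0.05]
0.305 13.89 [ 0.5574 -0.0698  0.3045] [-0.1  0.4 -4.2] [-0.    0.03  0.04]
0.301 14.14 [ 0.5574 -0.0699  0.3007] [ 1.1  0.1 -4.1] [ 0.03 -0.07 -0.  ]
0.299 14.39 [ 0.5575 -0.0699  0.2989] [-0.2 -1.  -3.7] [-0.   -0.    0.06]
0.2975 14.64 [ 0.5577 -0.0699  0.2978] [-0.3  0.1 -2.6] [-0.01  0.02  0.01]
0.2963 14.89 [ 0.5576 -0.0699  0.2964] [ 0.  -0.  -1.7] [ 0.04  0.02 -0.05]
```

View pics/s1.png

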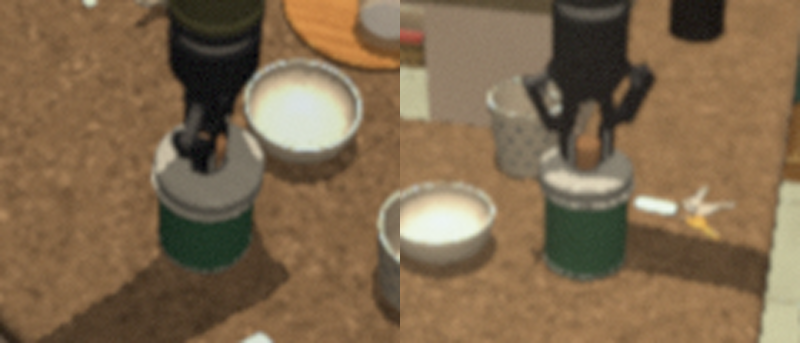

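The picture shows the lid seated on the tin, skirt at the bead. The load fell by about 2 N at z≈0.298, just where the inner lid's flange should land. Now touch the bead lightly and twist 60° CCW.

```bash
python3 - <<'E'
from h import *
from plant import bot
from scipy.spatial.transform import Rotation as Ro
def st(n):
    s=bot.observe();x=Ro.from_quat(s["ee_rot"]).as_matrix();print(n,round(s["t"],2),s["ee_pos"].round(4),s["contact_force"].round(1),s["wrist_torque"].round(2),"yaw",np.degrees(np.arctan2(x[1,0],x[0,0])).round(1),round(s["finger_gap"],4));return s
T=[.5575,-.0699]
for z in(.2957,.2952,.2947,.2942):
    bot.move_linear([*T,z],v=.03);s=st(z)
    if s["contact_force"][2]>1.5:break
q=bot.observe()["q"].copy()
for k in range(1,7):
    p=q.copy();p[6]+=np.radians(60*k/6);bot.movej(p);s=st(k)
    if abs(s["wrist_torque"][2])>.6:print("torque");break
E
```

```text
0.2957 15.24 [ 0.5575 -0.0699  0.2957] [-0.6  0.  -2.4] [-0.06  0.   -0.01] yaw 115.0 0.0279
0.2952 15.49 [ 0.5575 -0.0699  0.2956] [-1.2  0.1  1.7] [ 0.01  0.35 -0.04] yaw 115.0 0.0279
1 15.78 [ 0.5576 -0.0701  0.2956] [-0.3 -0.2 -0.9] [-0.14  0.02  0.03] yaw 124.8 0.0282
2 16.07 [ 0.5576 -0.07    0.2956] [ 0.9 -1.3 -0.6] [-0.17  0.05  0.05] yaw 134.7 0.0279
3 16.37 [ 0.5576 -0.07    0.2956] [ 0.   0.1 -1.1] [-0.11  0.06  0.03] yaw 144.6 0.0277
4 16.66 [ 0.5576 -0.07    0.2956] [-0.2 -0.6  0.4] [-0.11 -0.03  0.05] yaw 154.6 0.0279
5 16.95 [ 0.5576 -0.07    0.2956] [-1.  -0.3 -0. ] [-0.11 -0.05  0.02] yaw 164.6 0.0282
6 17.24 [ 0.5576 -0.0699  0.2956] [ 1.1 -0.3 -0. ] [-0.06  0.02  0.03] yaw 174.6 0.0279
```

```bash
python3 - <<'E'
from h import *
from plant import bot
T=[.5575,-.0699]
def st(n):
    f=np.mean([(bot.sleep(.05),bot.observe()["contact_force"])[1] for _ in range(4)],0);s=bot.observe();print(n,round(s["t"],2),s["ee_pos"].round(4),f.round(1),round(s["finger_gap"],4));return f
for z in(.2985,.3015,.3045,.308,.313):
    bot.move_linear([*T,z],v=.03);f=st(z)
    if f[2]<-3.3:print("heavy");break
c=[bot.capture(n) for n in("scene","side")]
cv2.imwrite("pics/s2.png",np.hstack([cv2.resize(q,(400,343),interpolation=cv2.INTER_CUBIC) for q in (c[0]["color"][170:290,200:340,::-1],c[1]["color"][100:220,220:360,::-1])]))
E
```

```text
0.2985 17.69 [ 0.5574 -0.0698  0.2983] [ 0.1 -0.  -1.9] 0.0278
0.3015 18.14 [ 0.5575 -0.0699  0.3015] [-0.1 -0.5 -1.6] 0.028
0.3045 18.59 [ 0.5575 -0.0699  0.3045] [ 0.2 -0.4 -2.2] 0.0281
0.308 19.06 [ 0.5575 -0.0699  0.308 ] [-0.1  0.1 -2.1] 0.0277
0.313 19.57 [ 0.5574 -0.0699  0.3129] [-0.2 -0.2 -1.9] 0.028
```

View pics/s2.png

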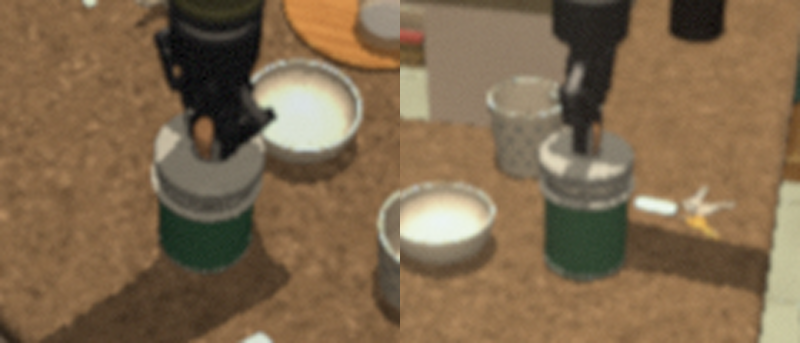

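The load is only about 2 N, so just the outer lid is coming up; the lid is still low over the tin in this picture. Next I raise it to a hand's width (about 100 mm above the tin) and check.

```bash
python3 - <<'E'
from h import *
from plant import bot
T=[.5575,-.0699]
bot.move_linear([*T,.35],v=.06);bot.move_linear([*T,.42],v=.1);bot.sleep(.4)
s=bot.observe();print(s["t"],s["ee_pos"],s["contact_force"],s["finger_gap"])
c=[bot.capture(n) for n in("scene","side")]
cv2.imwrite("pics/s3.png",np.hstack([cv2.resize(q,(400,343),interpolation=cv2.INTER_CUBIC) for q in (c[0]["color"][150:290,190:354,::-1],c[1]["color"][80:220,210:374,::-1])]))
E
```

```text
21.6917 [ 0.55748193 -0.06988122  0.41972655] [ 0.15045189  0.53700632 -2.32327519] 0.02790604896162884
```

View pics/s3.png

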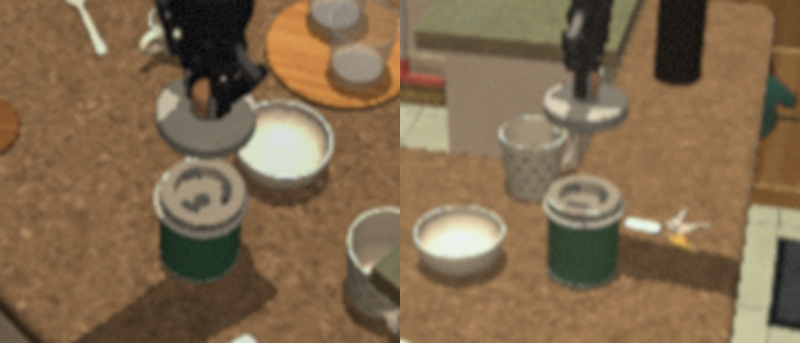

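The picture shows the inner lid seated in the tin, hooks visible at about (200,190). The outer lid is held level about 110 mm above it, and the bystanders have not moved.

```bash
python3 -c "
from plant import bot
print(bot.finish_job())"
```

```text
the job is handed in; nothing more can be done
None
```

The job is handed in at about 22 s: the inner lid is fully home in the tin, and the outer lid was unlocked with a 60° counter-clockwise turn and is held level about 110 mm above it, with the tin, cup, mug and bowl left where they were.

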